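# Snap the clip-on pipe sensor home over the taped band

## Robot

A 6-joint arm with a two-finger parallel gripper is mounted at the origin on the work surface; the furniture and walls round the work are solid. World frame = base frame: x ahead of the robot, y to its left, z up, the work surface at z = 0. Lengths are in m, angles in rad, forces in N, time in s.
With the tool pointing down it reaches from about 0.325 to 0.9 m from the base axis. Payload 3.5 kg.
Tool frame: the origin (TCP) lies at the very end of the fingers, on their centre line; the grasp point (between the pads) lies 19 mm behind it (manip.grip_depth is the distance from the TCP to the grasp point, in m); z points along the fingers, y is the line along which they close (so a half turn about z gives the same grasp; the last joint's range is limited). The gripper opens to 85 mm and grips with 20 to 120 N. Pads are 22 mm wide; open, the fingers measure 114 mm over their backs; the gripper's body (76 mm by 85 mm) begins 54 mm behind the grasp point. The pads swing forward as they close: fully open they stand 13 mm farther back than shut.
Start: joints at [-1.447, 0.276, -0.026, 1.268, 0, 1.467], TCP at [0.141, -0.609, 0.231] pointing down, gripper open.
Joint ranges: [-3.12, 3.12], [-0.85, 1.88], [-1.08, 1.24], [-1.95, 2.15], [-1.57, 1.53], [-3.14, 3.14]. Speed limits (rad/s): [2.57, 2.57, 3.14, 3.14, 3.14, 3.14].

## Interface

Orientations are given as a rotation vector (axis times angle).
In Python, from station import manip, viewer gives the robot as it stands (manip), with the cameras (viewer).
- The arm moves only by the tool inch_along, called after "Request:" by a JSON object that holds its "op" and its "data". Schema: {"type":"object","properties":{"motion":{"type":"array","items":{"type":"array","items":{"type":"number"},"minItems":7,"maxItems":7},"minItems":1,"maxItems":12},"squeeze":{"type":"number"},"only":{"type":"string"},"quiet":{"type":"boolean"},"lines":{"type":"string"}},"required":["motion"],"additionalProperties":false}. motion is a list of rows, 1 to 12 of them, each of 7 numbers: the opening from 0.0 (shut) to 1.0 (fully open), then dx, dy, dz in shares of 750 mm (1.0 is 750 mm), then a rotation vector rx, ry, rz in normalised numbers (1 is 2 rad); each row shifts and turns the commanded pose from where the row before left it, along the tool's axes as they then stand; what a row does not reach is not made up. A row lasts 1/12 s, in which the tool goes at most 0.0417 m and 0.125 rad, less where a joint would pass 70% of its speed; a pose out of reach is approached as far as the arm can. The fingers move at their own pace and stop on an object; squeeze is the grip in N (left out, the last holds). Time passes only in rows, so rows that do not move let the fingers close. The tool returns the time, the measured TCP pose, the force, the opening and the grip force at its end. only (a regular expression) keeps the lines of the reply that match it, lines (a string "A,B") keeps lines A to B, and quiet returns only ok. A shift or turn number past 1, either way, is cut back to 1. Input that does not fit is refused with a message, and nothing moves.
- manip.sense(): the state, without advancing time (a new reading comes with each control period).
- viewer.grab_frame(name): name is "side" or "top"; returns the picture (400x640x3 uint8, blue, green, red); there is no depth.
- viewer.get_calibration(name): a dict with "intrinsics" (3x3 intrinsics, pixels), "R" (3x3) and "t" (3): a world point X has camera coordinates R X + t. Camera axes: x right, y down, z forward; pixel columns grow to the right and rows downward; lengths in m; the calibration is good to about 2 mm. A picture is of the moment at which its call begins. get_calibration takes no time and is no camera call.
- manip.sign_off(): hands the job in; it is judged then, once.
The state is a dict: "clock": time; "joint_pos": joint angles; "joint_vel": joint speeds; "joint_torque": joint torques, N m; "eef_pos": TCP position; "tcp_rot": TCP orientation; "force": force on the tool from outside, world axes, zero at the start; "ft_torque": the same for the moment, N m; "width": opening from 0.0 (shut) to 1.0 (fully open); "grip_force": force on a finger pad.
Only numpy, scipy, OpenCV 4.12 (cv2) and the standard library are available. Lean on these libraries where they do the work, as an engineer would, in place of code of your own. Each camera call takes 0.05 s, during which the arm holds its last target. There are 200 camera calls.

## Task

Push the orange clip-on sensor, which is only perched on the copper pipe, along the pipe until it stands wholly over the blue tape band. Then press it straight down, first one end and then the other if need be, until all its sprung arms have snapped past the pipe and it sits upright and fully home on the band. Push and press only: do not squeeze or crush the housing (about 30 N at most), and leave the tin and the bottle alone.

Things in the scene. Friction and masses are not known exactly. Their poses are not given: they have to be found in the camera images.
- rig: fixed test rig: grey base plate 260 x 76 x 12 mm with a level copper pipe, 22 mm thick, between two aluminium posts (20 mm thick, 40 mm wide, tops 72 mm above the table). Origin: centre of the base's underside; x runs along the pipe, z up. The pipe's axis is 60 mm above the origin, its free length x = -105 to +105 mm.
- band: blue tape band round the pipe, 100 mm long, only tape thick. Origin on the pipe's axis at the middle of the band; x along the pipe. It lies to either side of the sensor.
- clip: loose sensor, 115 g: orange head 84 mm long (x, along the pipe), 30 wide, 22 high, over two pairs of sprung steel arms at x = +30 and -30 mm. Origin on its bore's axis, mid length; z up. Head's underside 11 mm, flat top 33 mm above the origin; arms reach 18 mm below it. At the start perched on the pipe, origin about 17 mm above the pipe's axis; pushed on an end face it slides with under 1 N.
- clip_end_a (a point): point on the sensor's bore axis between its +x arms (x = +30 mm of clip). Press 33 mm above it, on the head's top: 5 to 10 N makes the pair snap past the pipe's widest point and this end drops home (while the other end is still up, its underside meets the pipe about 3 mm early). Home: the point is on the pipe's axis, 60 mm above the rig's origin.
- clip_end_b (a point): the same for the -x pair of arms (x = -30 mm of clip)
- tin: bystander: blue round tin, 66 mm across, 26 mm high; origin at the centre of its underside
- bottle: bystander: small dark brown bottle with black cap, 47 mm across, 135 mm high; origin at the centre of its underside

How it is judged:
On the way:
1. the sensor, still perched and upright, stands over the blue band (x of clip in the frame of band between -0.01 and 0.01 m and z of each of clip_end_a, clip_end_b in the frame of band above 0.01 m and y of clip in the frame of band between -0.01 and 0.01 m and z of clip in the frame of band below 0.024 m), for 0.2 s.
At the end, for the whole second after the job is handed in: The sensor's middle is within 10 mm of the middle of the band along the pipe, both end points are within 3 mm of the height of the pipe's axis (both pairs of arms snapped on), its bore lies on the axis within 4 mm sideways, it is upright within 0.3 rad, and at rest (x of clip in the frame of band between -0.01 and 0.01 m and horizontal distance between each of clip_end_a, clip_end_b and band below 0.042 m and z of clip_end_a in the frame of band between -0.003 and 0.003 m and z of clip_end_b in the frame of band between -0.003 and 0.003 m and y of clip in the frame of band between -0.004 and 0.004 m and angle between clip's own z axis and vertical below 0.3 rad and linear speed of clip below 0.01 m/s); the robot touches nothing.
It fails at once if the sensor is squeezed or pressed with more than 30 N (contact force between the arm and clip above 30 N).
It fails at once if the sensor is squeezed or pressed by the fingers with more than 30 N (contact force between the fingers and clip above 30 N).
It fails at once if the tin is shifted more than 30 mm (distance of tin from where it was at the start of the episode above 0.03 m).
It fails at once if the bottle is shifted more than 30 mm (distance of bottle from where it was at the start of the episode above 0.03 m).
It also fails if it takes over 61 s, if anything falls off the work surface, if the arm or the gripper's body presses on something with over 40 N, if the wrist force passes 120 N, or if a joint passes its speed limit or range.

## Working session

There is one attempt and no reset: what is moved stays moved. The work goes in short steps, Python scripts to look and compute and a tool call to move; the robot and the scene stay as the last step left them, time stands still between calls to the robot, and variables do not carry over. Pictures are saved under pics/ and viewed, at most 10 in all, crops included, and the job is handed in when it is done.

```bash
ls; mkdir -p pics; python3 - <<'E'
from station import manip, viewer
import cv2
for n in("side","top"):
    im=viewer.grab_frame(n); cv2.imwrite(f"pics/{n}0.png",im)
    c=viewer.get_calibration(n); print(n,c)
s=manip.sense(); print(s)
E
```

```text
pics
station.py
side {'intrinsics': array([[444.09972241,   0.        , 315.04651714],
       [  0.        , 444.09972241, 194.09517307],
       [  0.        ,   0.        ,   1.        ]]), 'R': array([[ 0.82798787, -0.56054905,  0.01486099],
       [-0.34644908, -0.5322199 , -0.77247331],
       [ 0.4409185 ,  0.63444995, -0.63487332]]), 't': array([-0.5309478 ,  0.25198555,  0.6481194 ])}
top {'intrinsics': array([[478.00256384,   0.        , 322.2015894 ],
       [  0.        , 478.00256384, 197.4365921 ],
       [  0.        ,   0.        ,   1.        ]]), 'R': array([[ 0.00182933, -0.99965566, -0.02617667],
       [-0.99981193, -0.00132297, -0.01934827],
       [ 0.01930698,  0.02620714, -0.99947007]]), 't': array([-0.02530173,  0.60359599,  1.00085971])}
{'clock': 0.1, 'joint_pos': array([-1.44739799e+00,  2.77082963e-01, -2.77644882e-02,  1.26802570e+00,
       -2.20499367e-06,  1.46743602e+00]), 'joint_vel': array([ 0.00141726, -0.00187649,  0.00404059,  0.00100116,  0.00088692,
        0.00125618]), 'joint_torque': array([ 6.05296191e-04, -4.46709859e+01,  2.96127713e+01,  8.50671669e-03,
       -5.73155671e-05,  2.27818148e-06]), 'eef_pos': array([ 0.14043673, -0.60827281,  0.2302456 ]), 'tcp_rot': array([-3.11935852e+00, -3.55194057e-01,  3.61237493e-05]), 'force': array([-0.04632851, -0.03080203,  0.39917844]), 'ft_torque': array([ 0.00923192, -0.00012951, -0.02981253]), 'grip_force': 0.0, 'width': 1.0016554814767977}
```

View pics/side0.png

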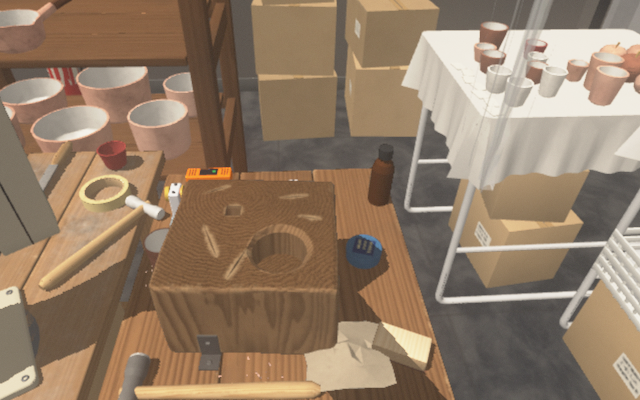

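View pics/top0.png

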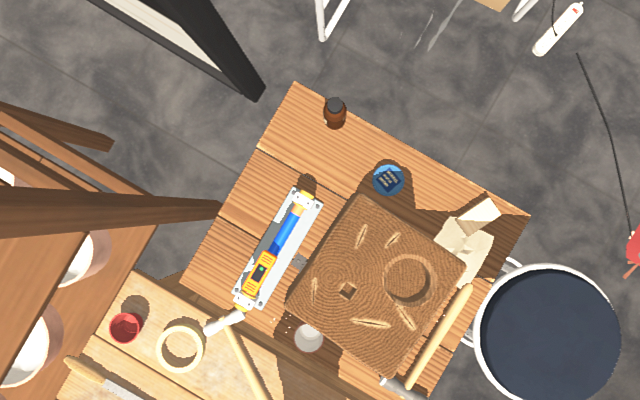

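The top view shows the rig at about (280,250): orange clip at (262,272), blue band towards (288,230), tin at (388,180), bottle at (335,112). A tall block stands beside the rig and hides most of it in the side view, where the clip shows at (208,174). I'll zoom in on the rig.

```bash
python3 - <<'E'
import cv2,numpy as np
t=cv2.imread("pics/top0.png");s=cv2.imread("pics/side0.png")
a=cv2.resize(t[170:330,210:350],None,fx=3.7,fy=3.7,interpolation=cv2.INTER_CUBIC)
b=cv2.resize(s[155:195,160:260],None,fx=2,fy=2)
cv2.imwrite("pics/z1.png",a)
b=cv2.resize(s[150:250,130:350],None,fx=3.6,fy=3.6,interpolation=cv2.INTER_CUBIC);cv2.imwrite("pics/z2.png",b)
E
```

```text
(no output)
```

View pics/z1.png

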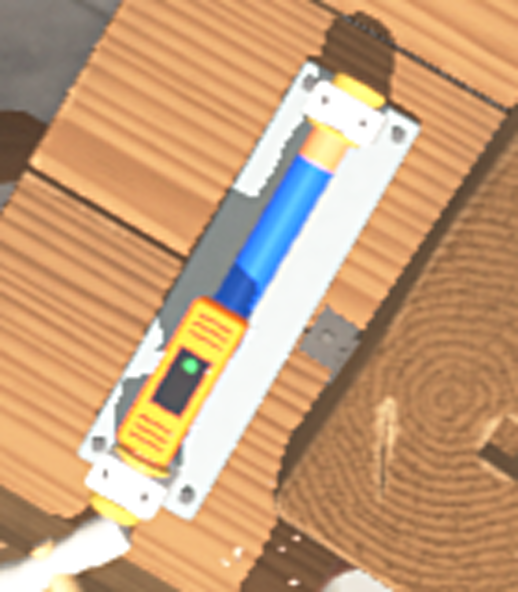

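View pics/z2.png

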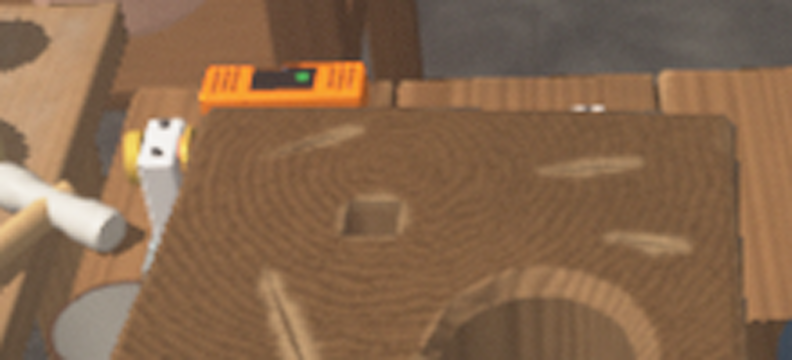

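The zoom shows the orange head near the lower post, with the band running from the clip up to z1 (318,165). Post tops sit at z1 (345,108) and (125,483). In the side view the clip's top, the LED and the block's corners are visible. Next I'll triangulate.

```bash
cat > h.py <<'E'
import cv2,numpy as np
from station import manip, viewer
def ray(n,p):
    c=viewer.get_calibration(n);K,R,t=c["intrinsics"],c["R"],c["t"]
    return -R.T@t,R.T@np.linalg.inv(K)@np.array([*p,1.])
def plane(n,p,z):
    o,d=ray(n,p);return o+d*(z-o[2])/d[2]
def tri(pt,ps):
    o,d=ray("top",pt);q,e=ray("side",ps)
    k=np.linalg.lstsq(np.c_[d,-e],q-o,rcond=None)[0]
    a,b=o+k[0]*d,q+k[1]*e;return (a+b)/2,np.linalg.norm(a-b)
def mask(im,lo,hi):
    return cv2.inRange(cv2.cvtColor(im,cv2.COLOR_BGR2HSV),np.array(lo),np.array(hi))
def big(m,box=None):
    if box: k=np.zeros_like(m);x0,y0,x1,y1=box;k[y0:y1,x0:x1]=255;m=m&k
    cs=cv2.findContours(m,cv2.RETR_EXTERNAL,cv2.CHAIN_APPROX_NONE)[0]
    return max(cs,key=cv2.contourArea)
E
cat > m.py <<'E'
from h import *
np.set_printoptions(precision=4,suppress=True)
t=cv2.imread("pics/top0.png");s=cv2.imread("pics/side0.png")
led=lambda im,b:cv2.minEnclosingCircle(big(mask(im,(50,120,80),(80,255,255)),b))[0]
a=led(t,(240,240,290,310));b=led(s,(185,165,235,182));print("led",a,b,tri(a,b))
for nm,p,q in(("blockBL",(287,300),(184,180)),("blockBR",(363,193),(334,182))):print(nm,tri(p,q))
co=big(mask(t,(8,140,120),(32,255,255)),(235,245,285,302))
r=cv2.minAreaRect(co);print("head top",r,"\n",cv2.boxPoints(r))
for z in(.1,.11):print("head ctr",z,plane("top",r[0],z),[plane("top",p,z)[:2] for p in cv2.boxPoints(r)])
cb=big(mask(t,(100,120,60),(125,255,255)),(255,195,310,270));r=cv2.minAreaRect(cb)
print("band",r);
for p in cv2.boxPoints(r):print(p,plane("top",p,.066))
P=[plane("top",p,.072) for p in((303.2,199.2),(243.8,300.5))]
print("posts",P,np.linalg.norm(P[0]-P[1]),(P[0]+P[1])/2)
d=P[0]-P[1];print("yaw",np.degrees(np.arctan2(d[1],d[0])))
for z in (.097,.111):
  print([tri(p,q) for p,q in (((265,252),(231,167)),((278,254),(231.5,175)))])
  break
E
python3 m.py
```

```text
led (261.0, 268.5) (213.5, 171.0) (array([0.4674, 0.0879, 0.1124]), np.float64(0.00041346216261794994))
blockBL (array([0.4067, 0.0391, 0.1472]), np.float64(0.01916309702998862))
blockBR (array([ 0.6089, -0.1015,  0.1498]), np.float64(8.867593571348361e-05))
head top ((257.8692626953125, 273.8538513183594), (16.248550415039062, 48.74564743041992), 29.744882583618164) 
 [[238.7231 290.9846]
 [262.9077 248.6616]
 [277.0154 256.7231]
 [252.8308 299.0461]]
head ctr 0.1 [0.4558 0.0957 0.1   ] [array([0.423 , 0.1323]), array([0.5038, 0.0863]), array([0.4886, 0.0592]), array([0.4078, 0.1052])]
head ctr 0.11 [0.4572 0.0941 0.11  ] [array([0.4247, 0.1303]), array([0.5047, 0.0848]), array([0.4896, 0.058 ]), array([0.4098, 0.1034])]
band ((283.1165771484375, 233.4429931640625), (10.869215965270996, 44.41262435913086), 30.256441116333008)
[267.2332 249.886 ] [0.4984 0.0828 0.066 ]
[289.6114 211.5233] [0.5745 0.0386 0.066 ]
[299. 217.] [0.5637 0.0199 0.066 ]
[276.6218 255.3627] [0.4877 0.0641 0.066 ]
posts [array([0.5988, 0.0113, 0.072 ]), array([0.3994, 0.1278, 0.072 ])] 0.23090260612053995 [0.4991 0.0695 0.072 ]
yaw -30.28642918728739
[(array([0.4992, 0.0799, 0.1141]), np.float64(0.0009718635619528504)), (array([0.4926, 0.0572, 0.1119]), np.float64(0.005368417629944773))]
```

Units first: shifts go in shares of 750 mm and turns go in shares of 2 rad. So -0.02 m / 0.75 = -0.0267, -0.1165 rad / 2 = -0.0583.

```bash
cat > g.py <<'E'
# usage: g.py along lateral z : tool-frame delta from the present pose to a point in the rig's frame
import sys; from h import *
from scipy.spatial.transform import Rotation as Ro
C=np.array([.4991,.0695]);a=np.radians(-30.29);e=np.array([np.cos(a),np.sin(a)]);n=np.array([-e[1],e[0]])
s=manip.sense();R=Ro.from_rotvec(s["tcp_rot"]);p=s["eef_pos"]
print("rig pos",(p[:2]-C)@e,(p[:2]-C)@n,p[2],"yaw err",np.degrees(np.arctan2(R.as_matrix()[1,0],R.as_matrix()[0,0]))-59.71,"F",s["force"],"w",s["width"],"t",s["clock"])
u,v,z=map(float,sys.argv[1:4]);T=np.r_[C+u*e+v*n,z]
print("world",T,"tool d",R.inv().apply(T-p).round(4),np.degrees(Ro.from_euler('z',0).magnitude()), "tilt z",R.as_matrix()[:,2].round(3))
E
python3 -c "
from h import *
print(tri((224,321),(147,208)),tri((309,337),(160,242)))"
```

```text
(array([0.34581335, 0.18024204, 0.01033088]), np.float64(0.003325498936798301)) (array([ 3.28120559e-01, -1.46278443e-04,  7.49454256e-02]), np.float64(0.00392289351718431))
```

Request:
{"op": "inch_along", "data": {"motion": [[0, 0, 0, -0.0267, 0, 0, -0.0583], [0, 0, 0, -0.0267, 0, 0, -0.0583], [0, 0, 0, -0.0267, 0, 0, -0.0583], [0, 0, 0, -0.0267, 0, 0, -0.0583], [0, 0, 0, -0.0267, 0, 0, -0.0583], [0, 0, 0, -0.0267, 0, 0, -0.0583], [0, 0, 0, -0.0267, 0, 0, -0.0583], [0, 0, 0, 0, 0, 0, 0]], "squeeze": 20}}

```text
clock: 0.77
eef_pos: [0.1407, -0.6106, 0.3757]
tcp_rot: [2.717, 1.565, -0.004]
force: [0.6, 0.1, 0.6]
width: -0.001
grip_force: 0.0
```

```bash
python3 g.py -0.13 0 0.2; python3 - <<'E'
from h import *
from scipy.spatial.transform import Rotation as Ro
s=manip.sense();R=Ro.from_rotvec(s["tcp_rot"]);print(R.inv().apply(np.array([.48,-.32,.37])-s["eef_pos"]))
E
```

```text
rig pos 0.033560037352621606 -0.7679815111182046 0.3757472378890803 yaw err 0.16763708990269777 F [0.55515638 0.09300029 0.60109039] w -0.0006772102217894319 t 0.7667
world [0.38684713 0.135069   0.2       ] tool d [ 0.7694 -0.162   0.1708] 0.0 tilt z [ 0.001 -0.007 -1.   ]
[0.42161617 0.1476207  0.00404299]
```

Converted, 0.0351 m / 0.75 = 0.0468, 0.0123 m / 0.75 = 0.0164.

Request:
{"op": "inch_along", "data": {"motion": [[0, 0.0468, 0.0164, 0, 0, 0, 0], [0, 0.0468, 0.0164, 0, 0, 0, 0], [0, 0.0468, 0.0164, 0, 0, 0, 0], [0, 0.0468, 0.0164, 0, 0, 0, 0], [0, 0.0468, 0.0164, 0, 0, 0, 0], [0, 0.0468, 0.0164, 0, 0, 0, 0], [0, 0.0468, 0.0164, 0, 0, 0, 0], [0, 0.0468, 0.0164, 0, 0, 0, 0], [0, 0.0468, 0.0164, 0, 0, 0, 0], [0, 0.0468, 0.0164, 0, 0, 0, 0], [0, 0.0468, 0.0164, 0, 0, 0, 0], [0, 0.0468, 0.0164, 0, 0, 0, 0]]}}

```text
clock: 1.77
eef_pos: [0.4811, -0.3179, 0.37]
tcp_rot: [-2.725, -1.56, 0.001]
force: [-0.5, -1.1, -0.3]
width: 0.002
grip_force: 0.0
```

```bash
python3 g.py -0.14 0 0.2
```

```text
rig pos 0.17989328491038992 -0.34357462227670693 0.3699888296571056 yaw err -0.10999399757796624 F [-0.47668781 -1.11298506 -0.2932868 ] w 0.0017421124413545064 t 1.7667
world [0.3782123  0.14011277 0.2       ] tool d [ 0.3429 -0.3203  0.1706] 0.0 tilt z [-0.001  0.001 -1.   ]
```

Converted, 0.0284 m / 0.75 = 0.0379, -0.0265 m / 0.75 = -0.0353.

Request:
{"op": "inch_along", "data": {"motion": [[0, 0.0379, -0.0353, 0.0187, 0, 0, 0], [0, 0.0379, -0.0353, 0.0187, 0, 0, 0], [0, 0.0379, -0.0353, 0.0187, 0, 0, 0], [0, 0.0379, -0.0353, 0.0187, 0, 0, 0], [0, 0.0379, -0.0353, 0.0187, 0, 0, 0], [0, 0.0379, -0.0353, 0.0187, 0, 0, 0], [0, 0.0379, -0.0353, 0.0187, 0, 0, 0], [0, 0.0379, -0.0353, 0.0187, 0, 0, 0], [0, 0.0379, -0.0353, 0.0187, 0, 0, 0], [0, 0.0379, -0.0353, 0.0187, 0, 0, 0], [0, 0.0379, -0.0353, 0.0187, 0, 0, 0], [0, 0, 0, 0, 0, 0, 0]]}}

```text
clock: 2.77
eef_pos: [0.3807, 0.1021, 0.2133]
tcp_rot: [-2.714, -1.57, 0.009]
force: [0.5, -0.4, 0.7]
width: 0.001
grip_force: 0.0
```

```bash
python3 g.py -0.135 0 0.096
python3 -c "
from h import *
cv2.imwrite('pics/t1.png',cv2.resize(viewer.grab_frame('top')[150:350,180:420],None,fx=3,fy=3));cv2.imwrite('pics/s1.png',viewer.grab_frame('side'))"
```

```text
rig pos -0.11865765675086885 -0.031528507216504055 0.2132919290926431 yaw err 0.39402754707729315 F [ 0.53674073 -0.37492481  0.72669358] w 0.0014878692570629403 t 2.7667
world [0.38252971 0.13759088 0.096     ] tool d [ 0.0319 -0.0152  0.1174] 0.0 tilt z [-0.008  0.002 -1.   ]
```

View pics/s1.png

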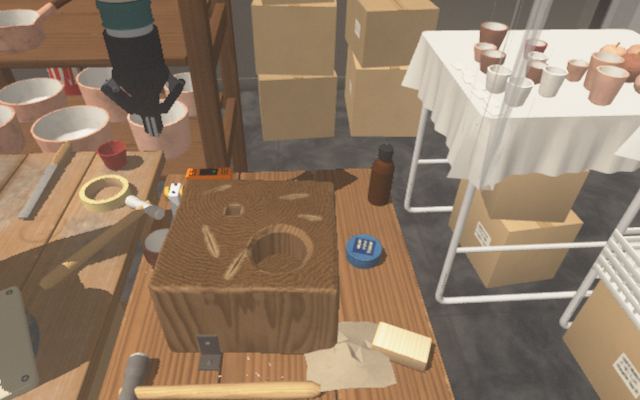

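The arm is clear, with the shut fingertips at (152,130), above and short of the clip. Lowering now.

Converted, 0.03 m / 0.75 = 0.04, 0.016 m / 0.75 = 0.0213.

Request:
{"op": "inch_along", "data": {"motion": [[0, 0.0213, -0.0101, 0.0133, 0, 0, 0], [0, 0.0213, -0.0101, 0.0133, 0, 0, 0], [0, 0, 0, 0.04, 0, 0, 0], [0, 0, 0, 0.04, 0, 0, 0], [0, 0, 0, 0.04, 0, 0, 0], [0, 0, 0, 0.0099, 0, 0, 0], [0, 0, 0, 0, 0, 0, 0], [0, 0, 0, 0, 0, 0, 0]]}}

```text
clock: 3.53
eef_pos: [0.3899, 0.1316, 0.1005]
tcp_rot: [2.726, 1.561, 0.0]
force: [0.3, -0.3, 0.3]
width: 0.0
grip_force: 0.0
```

```bash
python3 g.py -0.135 0 0.096
```

```text
rig pos -0.12559687057516566 -0.001446642201392578 0.10049070772005703 yaw err -0.12394017696590964 F [ 0.34622603 -0.33081968  0.27141945] w 0.00010348342475186038 t 3.5333
world [0.38252971 0.13759088 0.096     ] tool d [ 0.0014 -0.0094  0.0045] 0.0 tilt z [ 0. -0. -1.]
```

Converted, 0.006 m / 0.75 = 0.008, 0.004 m / 0.75 = 0.0053.

Request:
{"op": "inch_along", "data": {"motion": [[0, 0.0013, 0.008, 0.0053, 0, 0, 0], [0, 0, 0.008, 0, 0, 0, 0], [0, 0, 0.008, 0, 0, 0, 0], [0, 0, 0.008, 0, 0, 0, 0], [0, 0, 0.008, 0, 0, 0, 0], [0, 0, 0.008, 0, 0, 0, 0], [0, 0, 0.008, 0, 0, 0, 0], [0, 0, 0.008, 0, 0, 0, 0], [0, 0, 0.008, 0, 0, 0, 0], [0, 0, 0.008, 0, 0, 0, 0], [0, 0, 0.0053, 0, 0, 0, 0], [0, 0, 0.0027, 0, 0, 0, 0]]}}

```text
clock: 4.53
eef_pos: [0.4474, 0.0996, 0.0959]
tcp_rot: [2.725, 1.563, 0.0]
force: [-0.6, 1.3, 0.2]
width: -0.001
grip_force: 0.6
```

```bash
python3 g.py -0.025 0 0.096
python3 -c "
from h import *
cv2.imwrite('pics/top2.png',viewer.grab_frame('top'));s=viewer.grab_frame('side');cv2.imwrite('pics/side2.png',s)
t=cv2.imread('pics/top2.png')
cv2.imwrite('pics/z3.png',np.vstack([cv2.resize(t[180:310,200:340],(560,390)),cv2.resize(s[140:200,160:300],(560,190))]))"
```

```text
rig pos -0.05985645387428143 -7.447542105512948e-05 0.09590741385441708 yaw err -0.014512430288036171 F [-0.64477795  1.3340265   0.22237809] w -0.0009737997451125547 t 4.5333
world [0.47751291 0.08210942 0.096     ] tool d [ 0.0001  0.0349 -0.0001] 0.0 tilt z [ 0. -0. -1.]
```

View pics/z3.png

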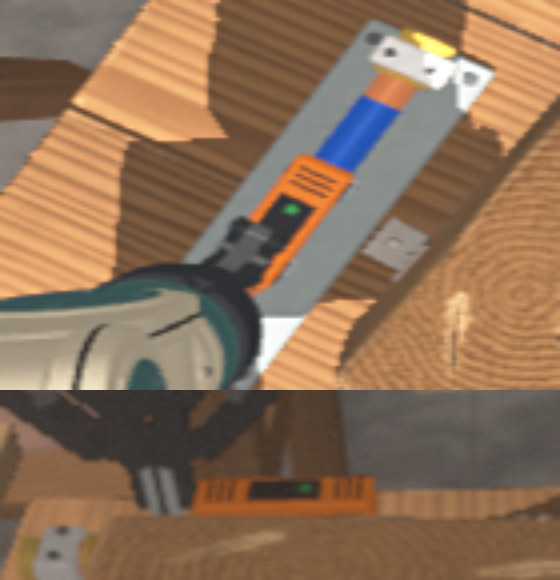

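The clip is upright and in contact with the fingers, with the LED at z3 (290,209) and about 15 mm of band still showing past its head. I'll measure the LED, the head's end and the band's end.

```bash
cat > look.py <<'E'
import sys; from h import *
C=np.array([.4991,.0695]);a=np.radians(-30.29);e=np.array([np.cos(a),np.sin(a)]);n=np.array([-e[1],e[0]])
al=lambda P:(np.round((P[:2]-C)@e,4),np.round((P[:2]-C)@n,4),np.round(P[2],4))
def go(t,s=None):
    l=cv2.minEnclosingCircle(big(mask(t,(50,120,80),(80,255,255)),(235,180,310,310)))[0]
    if s is not None:
        ls=cv2.minEnclosingCircle(big(mask(s,(50,120,80),(80,255,255)),(185,150,300,182)))[0]
        print("led tri",al(tri(l,ls)[0]))
    print("led@.111",al(plane("top",l,.111)))
    # orange / blue extents along pipe: far ends
    for nm,m,z in(("orange",mask(t,(8,170,110),(20,255,255)),.11),("orange",mask(t,(8,140,120),(32,255,255)),.11),("blue",mask(t,(100,120,60),(125,255,255)),.07)):
        k=big(m,(225,205,310,310))[:,0]
        q=np.array([al(plane("top",p,z))[:2] for p in k.astype(float)]).astype(float)
        q=q[abs(q[:,1])<.008]
        print(nm,"along",q[:,0].min(),q[:,0].max(),"lat")
if __name__=="__main__":
    i=sys.argv[1];go(cv2.imread(f"pics/top{i}.png"),cv2.imread(f"pics/side{i}.png"))
E
python3 look.py 0; python3 look.py 2
```

```text
led tri (np.float64(-0.0367), np.float64(-0.0), np.float64(0.1124))
led@.111 (np.float64(-0.0367), np.float64(0.0001), np.float64(0.111))
orange along -0.0057 -0.0027 lat
orange along -0.094 -0.0027 lat
blue along -0.0065 0.0808 latTraceback (most recent call last):
  File "look.py", line 17, in <module>
    i=sys.argv[1];go(cv2.imread(f"pics/top{i}.png"),cv2.imread(f"pics/side{i}.png"))
                  ~~^^^^^^^^^^^^^^^^^^^^^^^^^^^^^^^^^^^^^^^^^^^^^^^^^^^^^^^^^^^^^^^^
  File "look.py", line 7, in go
    ls=cv2.minEnclosingCircle(big(mask(s,(50,120,80),(80,255,255)),(185,150,300,182)))[0]
                              ~~~^^^^^^^^^^^^^^^^^^^^^^^^^^^^^^^^^^^^^^^^^^^^^^^^^^^^
  File "h.py", line 17, in big
    return max(cs,key=cv2.contourArea)
ValueError: max() iterable argument is empty
```

```bash
sed -i 's/if s is not None:/if 0:/; s/(50,120,80),(80,255,255)),(235/(45,100,60),(85,255,255)),(235/' look.py; python3 look.py 0; python3 look.py 2
```

```text
led@.111 (np.float64(-0.0363), np.float64(0.0003), np.float64(0.111))
orange along -0.0057 -0.0027 lat
orange along -0.094 -0.0027 lat
blue along -0.0065 0.0808 lat
led@.111 (np.float64(0.0051), np.float64(-0.0005), np.float64(0.111))
orange along 0.0124 0.038 lat
orange along -0.0245 0.038 lat
blue along 0.0361 0.0814 lat
```

Converted, 0.004 m / 0.75 = 0.0053, 0.003 m / 0.75 = 0.004.

Request:
{"op": "inch_along", "data": {"motion": [[0, 0, 0.0053, 0, 0, 0, 0], [0, 0, 0.0053, 0, 0, 0, 0], [0, 0, 0.0053, 0, 0, 0, 0], [0, 0, 0.0053, 0, 0, 0, 0], [0, 0, 0.0053, 0, 0, 0, 0], [0, 0, 0.0053, 0, 0, 0, 0], [0, 0, 0.0053, 0, 0, 0, 0], [0, 0, 0.004, 0, 0, 0, 0], [0, 0, 0.0027, 0, 0, 0, 0], [0, 0, 0.0013, 0, 0, 0, 0], [0, 0, 0, 0, 0, 0, 0], [0, 0, 0, 0, 0, 0, 0]]}}

```text
clock: 5.63
eef_pos: [0.4763, 0.0827, 0.096]
tcp_rot: [2.724, 1.564, 0.0]
force: [-0.4, -0.8, -0.4]
width: 0.003
grip_force: 0.0
```

```bash
python3 g.py -0.035 0 0.096
python3 -c "
from h import *
for n in('top','side'):cv2.imwrite(f'pics/{n}3.png',viewer.grab_frame(n))"
python3 look.py 3
```

```text
rig pos -0.026407633971863364 -8.622176215502403e-05 0.09595961488498994 yaw err 0.007844830972679517 F [-0.36604236 -0.81581782 -0.44454908] w 0.0026499218603639125 t 5.6333
world [0.46887807 0.08715319 0.096     ] tool d [ 0.0001 -0.0086 -0.    ] 0.0 tilt z [ 0. -0. -1.]
led@.111 (np.float64(0.0389), np.float64(-0.0004), np.float64(0.111))
orange along 0.0461 0.0711 lat
orange along 0.0454 0.0711 lat
blue along 0.0706 0.0817 lat
```

The clip stands perched within about 2 mm of the band's middle. I'll back off, lift, and go above end b.

Converted, -0.02 m / 0.75 = -0.0267, -0.01 m / 0.75 = -0.0133.

Request:
{"op": "inch_along", "data": {"motion": [[0, 0, -0.0133, 0, 0, 0, 0], [0, 0, 0, -0.0267, 0, 0, 0], [0, 0, 0, -0.0187, 0, 0, 0], [0, 0, 0, 0, 0, 0, 0], [0, 0, 0.0249, 0, 0, 0, 0], [0, 0, 0.0249, 0, 0, 0, 0], [0, 0, 0, 0, 0, 0, 0], [0, 0, 0, 0.016, 0, 0, 0], [0, 0, 0, 0, 0, 0, 0], [0, 0, 0, 0, 0, 0, 0]]}}

```text
clock: 6.57
eef_pos: [0.4977, 0.0693, 0.1167]
tcp_rot: [-2.723, -1.563, 0.005]
force: [0.0, 0.4, -0.7]
width: -0.004
grip_force: 0.0
```

```bash
python3 g.py 0.001 0 0.114
```

```text
rig pos -0.001122444109679807 -0.0009058544156757251 0.11666212507546989 yaw err 0.01941547879445693 F [ 0.04521456  0.36625414 -0.74776704] w -0.0044411309123838635 t 6.5667
world [0.49996348 0.06899562 0.114     ] tool d [0.0009 0.0021 0.0027] 0.0 tilt z [-0.004  0.    -1.   ]
```

Converted, 0.002 m / 0.75 = 0.0027, 0.001 m / 0.75 = 0.0013.

Request:
{"op": "inch_along", "data": {"motion": [[0, 0, 0, 0, 0, 0, 0], [0, 0, 0, 0.0027, 0, 0, 0], [0, 0, 0, 0.0027, 0, 0, 0], [0, 0, 0, 0.0013, 0, 0, 0], [0, 0, 0, 0, 0, 0, 0], [0, 0, 0, 0, 0, 0, 0]]}}

```text
clock: 7.07
eef_pos: [0.4997, 0.069, 0.1129]
tcp_rot: [-2.725, -1.564, -0.0]
force: [-0.0, -0.2, 0.7]
width: -0.003
grip_force: 0.0
```

```bash
python3 g.py 0.001 0 0.114
```

```text
rig pos 0.0007278346125280661 -0.00011818155390539467 0.11292544368684967 yaw err 0.010859497083139047 F [-0.01196438 -0.17841674  0.6976367 ] w -0.002574070773346023 t 7.0667
world [0.49996348 0.06899562 0.114     ] tool d [ 0.0001  0.0003 -0.0011] 0.0 tilt z [ 0.  0. -1.]
```

Converted, 0.001 m / 0.75 = 0.0013.

Request:
{"op": "inch_along", "data": {"motion": [[0, 0, 0, 0.0013, 0, 0, 0], [0, 0, 0, 0.0013, 0, 0, 0], [0, 0, 0, 0.0013, 0, 0, 0], [0, 0, 0, 0, 0, 0, 0], [0, 0, 0, 0, 0, 0, 0]]}}

```text
clock: 7.48
eef_pos: [0.4998, 0.0691, 0.1101]
tcp_rot: [-2.724, -1.564, -0.001]
force: [-1.2, 0.0, 2.4]
width: 0.001
grip_force: 0.8
```

Converted, 0.001 m / 0.75 = 0.0013.

Request:
{"op": "inch_along", "data": {"motion": [[0, 0, 0, 0.0013, 0, 0, 0], [0, 0, 0, 0.0013, 0, 0, 0], [0, 0, 0, 0, 0, 0, 0]]}}

```text
clock: 7.73
eef_pos: [0.5004, 0.0692, 0.1089]
tcp_rot: [2.724, 1.564, 0.002]
force: [-1.6, 0.7, 6.9]
width: -0.004
grip_force: 3.1
```

Request:
{"op": "inch_along", "data": {"motion": [[0, 0, 0, 0.0013, 0, 0, 0], [0, 0, 0, 0.0013, 0, 0, 0], [0, 0, 0, 0, 0, 0, 0]]}}

```text
clock: 7.98
eef_pos: [0.5008, 0.0693, 0.1075]
tcp_rot: [2.724, 1.564, 0.004]
force: [-2.1, -0.1, 8.2]
width: 0.002
grip_force: 4.4
```

Converted, 0.001 m / 0.75 = 0.0013.

Request:
{"op": "inch_along", "data": {"motion": [[0, 0, 0, 0.0013, 0, 0, 0], [0, 0, 0, 0.0013, 0, 0, 0], [0, 0, 0, 0, 0, 0, 0]]}}

```text
clock: 8.23
eef_pos: [0.5008, 0.0693, 0.1056]
tcp_rot: [2.724, 1.564, 0.004]
force: [-1.9, 2.8, 9.4]
width: -0.002
grip_force: 4.4
```

Request:
{"op": "inch_along", "data": {"motion": [[0, 0, 0, 0.0013, 0, 0, 0], [0, 0, 0, 0.0013, 0, 0, 0], [0, 0, 0, 0, 0, 0, 0]]}}

```text
clock: 8.48
eef_pos: [0.5004, 0.0693, 0.103]
tcp_rot: [2.724, 1.564, 0.003]
force: [-2.1, 1.8, 6.2]
width: -0.001
grip_force: 3.2
```

Request:
{"op": "inch_along", "data": {"motion": [[0, 0, 0, 0.0013, 0, 0, 0], [0, 0, 0, 0.0013, 0, 0, 0], [0, 0, 0, 0, 0, 0, 0]]}}

```text
clock: 8.73
eef_pos: [0.4995, 0.0693, 0.1001]
tcp_rot: [-2.724, -1.564, -0.0]
force: [-2.3, 1.0, 1.7]
width: -0.001
grip_force: 1.4
```

Converted, 0.001 m / 0.75 = 0.0013.

Request:
{"op": "inch_along", "data": {"motion": [[0, 0, 0, 0.0013, 0, 0, 0], [0, 0, 0, 0.0013, 0, 0, 0], [0, 0, 0, 0, 0, 0, 0]]}}

```text
clock: 8.98
eef_pos: [0.4995, 0.0687, 0.0973]
tcp_rot: [2.724, 1.564, -0.001]
force: [-0.5, -0.0, 0.3]
width: 0.0
grip_force: 0.0
```

Request:
{"op": "inch_along", "data": {"motion": [[0, 0, 0, 0.0013, 0, 0, 0], [0, 0, 0, 0.0013, 0, 0, 0], [0, 0, 0, 0, 0, 0, 0]]}}

```text
clock: 9.23
eef_pos: [0.5002, 0.0691, 0.0967]
tcp_rot: [2.724, 1.564, 0.001]
force: [-1.1, 0.2, 5.9]
width: -0.001
grip_force: 3.1
```

Converted, -0.02 m / 0.75 = -0.0267, 0.012 m / 0.75 = 0.016.

Request:
{"op": "inch_along", "data": {"motion": [[0, 0, 0, -0.0267, 0, 0, 0], [0, 0, 0, -0.0267, 0, 0, 0], [0, 0, 0, 0, 0, 0, 0], [0, 0, 0.0267, 0, 0, 0, 0], [0, 0, 0.0267, 0, 0, 0, 0], [0, 0, 0.0267, 0, 0, 0, 0], [0, 0, 0, 0, 0, 0, 0], [0, 0, 0, 0.016, 0, 0, 0], [0, 0, 0, 0, 0, 0, 0], [0, 0, 0, 0, 0, 0, 0]]}}

```text
clock: 10.07
eef_pos: [0.5491, 0.0391, 0.1219]
tcp_rot: [-2.722, -1.563, 0.006]
force: [-0.6, 0.1, 0.4]
width: 0.001
grip_force: 0.0
```

```bash
python3 g.py 0.061 0 0.117
python3 -c "
from h import *
for n in('top','side'):cv2.imwrite(f'pics/{n}4.png',viewer.grab_frame(n))
t=cv2.imread('pics/top4.png');s=cv2.imread('pics/side4.png')
cv2.imwrite('pics/z4.png',np.vstack([cv2.resize(t[180:310,200:340],(560,390)),cv2.resize(s[140:200,160:300],(560,190))]))"
```

```text
rig pos 0.05850152791444814 -0.001041325527903317 0.12190571064578784 yaw err 0.02503113186572392 F [-0.6428284   0.14603485  0.37573848] w 0.0008106941359102511 t 10.0667
world [0.5517725  0.03873301 0.117     ] tool d [0.0011 0.0025 0.0049] 0.0 tilt z [-0.005  0.    -1.   ]
```

View pics/z4.png

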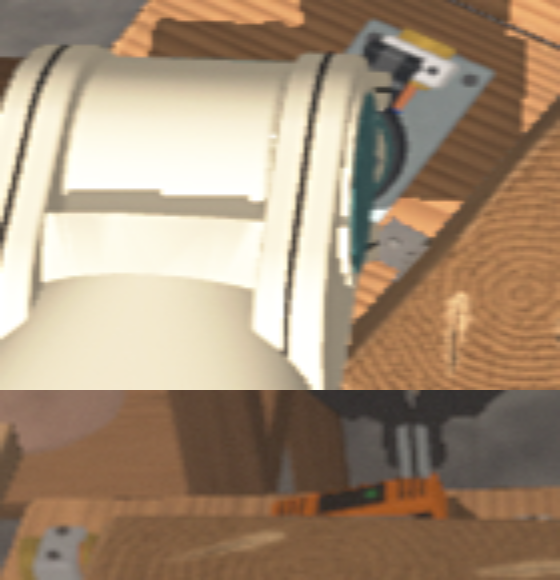

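The clip's -x end is down and its +x end is still up, with its top right at z4 (440,480). The fingers are above that end. Pressing end a.

Converted, 0.002 m / 0.75 = 0.0027, 0.001 m / 0.75 = 0.0013.

Request:
{"op": "inch_along", "data": {"motion": [[0, 0, 0, 0.0027, 0, 0, 0], [0, 0, 0, 0.0027, 0, 0, 0], [0, 0, 0, 0.0027, 0, 0, 0], [0, 0, 0, 0.0027, 0, 0, 0], [0, 0, 0, 0.0013, 0, 0, 0], [0, 0, 0, 0, 0, 0, 0]]}}

```text
clock: 10.67
eef_pos: [0.5513, 0.0388, 0.1146]
tcp_rot: [-2.724, -1.564, 0.001]
force: [0.1, -0.4, -0.1]
width: -0.001
grip_force: 0.0
```

Request:
{"op": "inch_along", "data": {"motion": [[0, 0, 0, 0.0013, 0, 0, 0], [0, 0, 0, 0.0013, 0, 0, 0], [0, 0, 0, 0, 0, 0, 0]]}}

```text
clock: 10.92
eef_pos: [0.5514, 0.0387, 0.1127]
tcp_rot: [-2.724, -1.564, 0.0]
force: [-0.2, 0.2, 0.3]
width: 0.001
grip_force: 0.0
```

Request:
{"op": "inch_along", "data": {"motion": [[0, 0, 0, 0.0013, 0, 0, 0], [0, 0, 0, 0.0013, 0, 0, 0], [0, 0, 0, 0, 0, 0, 0]]}}

```text
clock: 11.17
eef_pos: [0.5521, 0.0386, 0.1113]
tcp_rot: [2.724, 1.564, 0.001]
force: [-0.2, 0.5, 1.8]
width: -0.003
grip_force: 0.7
```

Converted, 0.001 m / 0.75 = 0.0013.

Request:
{"op": "inch_along", "data": {"motion": [[0, 0, 0, 0.0013, 0, 0, 0], [0, 0, 0, 0.0013, 0, 0, 0], [0, 0, 0, 0.0013, 0, 0, 0], [0, 0, 0, 0, 0, 0, 0]]}}

```text
clock: 11.5
eef_pos: [0.5531, 0.0384, 0.1089]
tcp_rot: [2.723, 1.563, 0.004]
force: [1.6, -2.2, 4.3]
width: -0.001
grip_force: 1.5
```

Request:
{"op": "inch_along", "data": {"motion": [[0, 0, 0, 0.0013, 0, 0, 0], [0, 0, 0, 0.0013, 0, 0, 0], [0, 0, 0, 0, 0, 0, 0]]}}

```text
clock: 11.75
eef_pos: [0.5534, 0.0383, 0.1071]
tcp_rot: [2.722, 1.562, 0.005]
force: [2.0, -2.2, 4.5]
width: 0.004
grip_force: 2.0
```

Request:
{"op": "inch_along", "data": {"motion": [[0, 0, 0, 0.0013, 0, 0, 0], [0, 0, 0, 0.0013, 0, 0, 0], [0, 0, 0, 0, 0, 0, 0]]}}

```text
clock: 12.0
eef_pos: [0.5535, 0.0383, 0.1051]
tcp_rot: [2.722, 1.562, 0.005]
force: [2.9, -1.5, 4.9]
width: 0.004
grip_force: 2.4
```

Converted, 0.001 m / 0.75 = 0.0013.

Request:
{"op": "inch_along", "data": {"motion": [[0, 0, 0, 0.0013, 0, 0, 0], [0, 0, 0, 0.0013, 0, 0, 0], [0, 0, 0, 0, 0, 0, 0]]}}

```text
clock: 12.25
eef_pos: [0.5532, 0.0384, 0.1028]
tcp_rot: [2.723, 1.563, 0.004]
force: [1.7, -1.5, 4.0]
width: -0.004
grip_force: 2.0
```

Request:
{"op": "inch_along", "data": {"motion": [[0, 0, 0, 0.0013, 0, 0, 0], [0, 0, 0, 0.0013, 0, 0, 0], [0, 0, 0, 0, 0, 0, 0]]}}

```text
clock: 12.5
eef_pos: [0.5508, 0.0389, 0.0994]
tcp_rot: [-2.723, -1.564, 0.002]
force: [0.7, -0.7, 1.6]
width: 0.003
grip_force: 0.7
```

Converted, 0.001 m / 0.75 = 0.0013.

Request:
{"op": "inch_along", "data": {"motion": [[0, 0, 0, 0.0013, 0, 0, 0], [0, 0, 0, 0.0013, 0, 0, 0], [0, 0, 0, 0, 0, 0, 0]]}}

```text
clock: 12.75
eef_pos: [0.5496, 0.0391, 0.0965]
tcp_rot: [-2.722, -1.563, 0.005]
force: [-0.5, -0.3, -0.7]
width: -0.001
grip_force: 0.0
```

Request:
{"op": "inch_along", "data": {"motion": [[0, 0, 0, 0.0013, 0, 0, 0], [0, 0, 0, 0.0013, 0, 0, 0], [0, 0, 0, 0, 0, 0, 0]]}}

```text
clock: 13.0
eef_pos: [0.5509, 0.0388, 0.0954]
tcp_rot: [-2.724, -1.564, 0.002]
force: [0.2, 0.1, -1.2]
width: 0.001
grip_force: 0.0
```

Request:
{"op": "inch_along", "data": {"motion": [[0, 0, 0, 0.0013, 0, 0, 0], [0, 0, 0, 0.0013, 0, 0, 0], [0, 0, 0, 0, 0, 0, 0]]}}

```text
clock: 13.25
eef_pos: [0.5513, 0.0388, 0.0937]
tcp_rot: [-2.724, -1.564, 0.0]
force: [-0.2, 0.8, 0.8]
width: 0.002
grip_force: 0.0
```

Converted, 0.001 m / 0.75 = 0.0013.

Request:
{"op": "inch_along", "data": {"motion": [[0, 0, 0, 0.0013, 0, 0, 0], [0, 0, 0, 0.0013, 0, 0, 0], [0, 0, 0, 0, 0, 0, 0]]}}

```text
clock: 13.5
eef_pos: [0.5517, 0.0388, 0.0929]
tcp_rot: [2.724, 1.564, 0.001]
force: [-2.0, 0.8, 6.4]
width: -0.002
grip_force: 3.0
```

Request:
{"op": "inch_along", "data": {"motion": [[0, 0, 0, 0.0013, 0, 0, 0], [0, 0, 0, 0, 0, 0, 0]]}}

```text
clock: 13.67
eef_pos: [0.5518, 0.0388, 0.0929]
tcp_rot: [2.724, 1.564, 0.001]
force: [-4.5, -0.4, 11.7]
width: -0.001
grip_force: 5.6
```

End a is hard down at 0.0929. Now I'll go back over end b and press to the same height.

Converted, -0.022 m / 0.75 = -0.0293, -0.02 m / 0.75 = -0.0267.

Request:
{"op": "inch_along", "data": {"motion": [[0, 0, 0, -0.0293, 0, 0, 0], [0, 0, 0, 0, 0, 0, 0], [0, 0, -0.0267, 0, 0, 0, 0], [0, 0, -0.0267, 0, 0, 0, 0], [0, 0, -0.0267, 0, 0, 0, 0], [0, 0, 0, 0, 0, 0, 0], [0, 0, 0, 0.0107, 0, 0, 0], [0, 0, 0, 0.0107, 0, 0, 0], [0, 0, 0, 0.0027, 0, 0, 0], [0, 0, 0, 0, 0, 0, 0]]}}

```text
clock: 14.5
eef_pos: [0.4995, 0.0686, 0.0936]
tcp_rot: [-2.724, -1.563, 0.002]
force: [0.5, -1.1, -0.2]
width: 0.002
grip_force: 0.0
```

Request:
{"op": "inch_along", "data": {"motion": [[0, 0, 0, 0.0013, 0, 0, 0], [0, 0, 0, 0.0013, 0, 0, 0], [0, 0, 0, 0, 0, 0, 0]]}}

```text
clock: 14.75
eef_pos: [0.5003, 0.0688, 0.0931]
tcp_rot: [2.725, 1.564, 0.001]
force: [-0.5, -0.9, 0.5]
width: -0.001
grip_force: 0.0
```

Converted, 0.001 m / 0.75 = 0.0013.

Request:
{"op": "inch_along", "data": {"motion": [[0, 0, 0, 0.0013, 0, 0, 0], [0, 0, 0, 0, 0, 0, 0]]}}

```text
clock: 14.92
eef_pos: [0.5003, 0.0689, 0.093]
tcp_rot: [2.724, 1.564, 0.001]
force: [-1.7, -0.4, 6.0]
width: -0.005
grip_force: 2.9
```

Request:
{"op": "inch_along", "data": {"motion": [[0, 0, 0, 0.0013, 0, 0, 0], [0, 0, 0, 0, 0, 0, 0]]}}

```text
clock: 15.08
eef_pos: [0.5004, 0.069, 0.0929]
tcp_rot: [2.724, 1.564, 0.002]
force: [-3.3, -0.4, 12.5]
width: 0.001
grip_force: 5.9
```

Converted, -0.035 m / 0.75 = -0.0467, -0.03 m / 0.75 = -0.04.

Request:
{"op": "inch_along", "data": {"motion": [[0, 0, 0, -0.04, 0, 0, 0], [0, 0, 0, -0.0467, 0, 0, 0], [0, 0, 0, -0.0467, 0, 0, 0], [0, 0, 0, -0.04, 0, 0, 0], [0, 0, -0.0467, 0, 0, 0, 0], [0, 0, -0.0467, 0, 0, 0, 0], [0, 0, -0.0467, 0, 0, 0, 0], [0, 0, -0.0467, 0, 0, 0, 0], [0, 0, 0, 0, 0, 0, 0], [0, 0, 0, 0, 0, 0, 0], [0, 0, 0, 0, 0, 0, 0]]}}

```text
clock: 16.0
eef_pos: [0.3793, 0.1397, 0.2212]
tcp_rot: [2.723, 1.564, 0.002]
force: [0.5, -0.4, 0.8]
width: -0.003
grip_force: 0.0
```

```bash
python3 -c "
from h import *
for n in('top','side'):cv2.imwrite(f'pics/{n}5.png',viewer.grab_frame(n))
t=cv2.imread('pics/top5.png');s=cv2.imread('pics/side5.png')
cv2.imwrite('pics/z5.png',np.vstack([cv2.resize(t[180:310,200:340],(560,390)),cv2.resize(s[140:200,160:300],(560,190))]))"
python3 look.py 5
```

```text
led@.111 (np.float64(0.0444), np.float64(-0.0004), np.float64(0.111))
orange along -0.0054 0.0756 lat
orange along -0.0054 0.0756 lat
blue along 0.0753 0.0817 lat
```

View pics/z5.png

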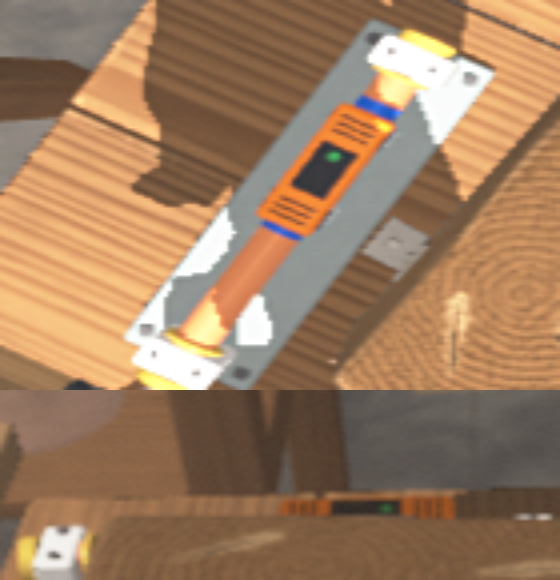

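Both ends look level, the band shows at both ends, and the clip is upright. I'll check its x position at the lower height.

```bash
python3 - <<'E'
from look import *
t=cv2.imread("pics/top5.png")
for nm,m,z in(("orange",mask(t,(8,170,110),(20,255,255)),.093),("blue",mask(t,(100,120,50),(130,255,255)),.068)):
    if nm=="orange": P=big(m,(225,205,310,240))[:,0]
    else: P=np.argwhere(m[200:262,255:305])[:,::-1]+[255,200]
    q=np.array([al(plane("top",p,z))[:2] for p in P.astype(float)]);q=q[abs(q[:,1])<.006]
    print(nm,q[:,0].min(),q[:,0].max(),(q[:,0].min()+q[:,0].max())/2)
print("led",al(plane("top",cv2.minEnclosingCircle(big(mask(t,(45,100,60),(85,255,255)),(235,180,310,310)))[0],.094)))
E
```

```text
orange 0.0494 0.0745 0.06195
blue -0.017 0.0813 0.03215
led (np.float64(0.0427), np.float64(0.0007), np.float64(0.094))
```

```bash
python3 -c "
from station import manip, viewer
print(manip.sign_off())"
```

```text
the job is handed in; nothing more can be done
None
```

The sensor is snapped fully home on the blue band: both ends pressed down to 92.9 mm at the top (93 expected), its middle is within about 4 mm of the band's, peak measured press force was about 12.5 N, the arm stayed clear of the tin and bottle, and I handed it in at about 16 s (sign-off returned no verdict).

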